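# Roll the cylinder head over in its stand

### The arm

A 7-joint arm with a two-finger parallel gripper is mounted at the origin on the work surface. World frame = base frame: x ahead of the robot, y to its left, z up, the work surface at z = 0. Lengths are in m, angles in rad, forces in N, time in s.
With the tool pointing down it reaches from about 0.425 to 0.875 m from the base axis. Payload 8.4 kg.
Tool frame: the origin (TCP) lies at the very end of the fingers, on their centre line; the grasp point (between the pads) lies 19 mm behind it; z points along the fingers, y is the line along which they close (so a half turn about z gives the same grasp; the last joint's range is limited). The gripper opens to 87 mm and grips with 3 to 60 N. Pads are 19 mm wide; open, the fingers measure 117 mm over their backs; the gripper's body (75 mm by 190 mm) begins 51 mm behind the grasp point.
Start: joints at [1.223, 0.333, 0.04, 1.465, -0.013, 1.343, -0.059], TCP at [0.16, -0.63, 0.223] pointing down, gripper open.
Joint ranges: [-2.58, 2.58], [-0.38, 2.09], [-1.3, 1.39], [0.25, 2.4], [-1.5, 4.64], [0.08, 2.09], [-2.65, 2.65]. Speed limits (rad/s): [2.22, 2.22, 2.79, 2.79, 3.14, 3.14, 3.14].

### API

Orientations are given as a 3x3 rotation matrix whose columns are the frame's x, y, z axes.
In Python, from plant import bot, eyes gives the robot as it stands. The module is installed in compiled form; this text tells all that it offers.
- The arm moves only by the tool drive_tool, never from a script. Its argument "moves" is a list of rows, each a list of 3 entries, a list of its own where there are three numbers: the turn, a rotation vector about the world's x, y, z in rad, then the shift along the world's x, y, z in mm, then the opening, from -1 (shut) to 1 (fully open). A call has 1 to 12 rows; each row is the pose to reach, as a shift and turn from the pose commanded when the call began; what a row does not reach only later rows make up. A row lasts 1/10 s, in which the tool goes at most 50 mm and 8.59 degrees, less where a joint would pass 70% of its speed; a pose out of reach is approached as far as the arm can. A call with a gripper value outside its range is refused whole. The fingers move at their own pace and stop on an object; "newtons" is the grip in N (left out, the last holds). Time passes only in rows, so rows that repeat a pose let the fingers close. It gives the time, the measured TCP pose, the force, the opening and the grip force at its end, in the units of the state.
- bot.get_obs(): the state, without advancing time (a new reading comes with each control period).
- eyes.get_image(name): name is "scene" or "top"; returns a dict with "img" (420x560x3 uint8, blue, green, red), "depth" (420x560 float32, m along the optical axis (not along the pixel's ray), 0 where there is no reading), "camera_matrix" (3x3 intrinsics, pixels), "dist_coeffs" ([k1, k2, p1, p2, k3] as OpenCV has them; the pictures are not rectified), "cam_to_world" (4x4, takes a point from camera to world coordinates). Camera axes: x right, y down, z forward; pixel columns grow to the right and rows downward; lengths in m; the calibration is good to about 2 mm. A picture is of the moment at which its call begins.
- bot.hand_in(): hands the job in; it is judged then, once.
The state is a dict: "time": time; "joints": joint angles; "dq": joint speeds; "joint_torque": joint torques, N m; "tcp_pos": TCP position; "tcp_rot": TCP orientation; "contact_force": force on the tool from outside, world axes, zero at the start; "torque": the same for the moment, N m; "grip_width": finger opening in m; "finger_force": force on a finger pad.
Only numpy, scipy, OpenCV 4.12 (cv2) and the standard library are available. Lean on these libraries where they do the work, as an engineer would, in place of code of your own. Each camera call takes 0.05 s, during which the arm holds its last target. There are 200 camera calls.

### The job

Roll the cylinder head over to its 30-degree notch with the two round intake ports turned upward: that is the second notch past the upright middle one, on the side away from those ports. Pull the lever's sprung grip out along the lever to free the latch, swing the lever over, feel for the notch and leave the latch fully home in it, with nothing else on the bench disturbed.

Things in the scene. Friction and masses are not known exactly. Their poses are not given: they have to be found in the camera images.
- stand: Roll-over stand bolted to the bench: steel base plate 290 x 200 x 12 mm, two grey uprights 155 mm high, an aluminium two-cylinder head (190 x 136 mm, up to 95 mm from its axis) rolling between them. Origin: centre of the underside. x runs along the roll axis to the end with lever and notched disc, y to the intake ports' side when the head is level, z up.
- pivot (a point): Fixed point on the roll axis, 125 mm above the bench and 138 mm along x from the stand's origin, in the plane in which the latch swings. Axes as the stand's; the lever turns about its x.
- roll (a joint): Roll of head and lever together, rad. 0: head level, lever upright; positive leans the lever to -y of the stand and turns the intake ports up; stops at +-0.9. Friction holds it where left; 5 to 8 N at the grip swing it. It starts anywhere short of the first notch past upright, latched or not. A seated latch leaves 0.01 rad of play either way.
- middle_notch (a point): Nominal place of the middle notch on the rim of the steel disc, 100 mm above the pivot; fixed to the stand. The disc has seven notches 12 mm wide for the 10 mm tooth, 15 degrees apart, nominally at 0, +-15, +-30, +-45. But it is bolted through slots: all its notches stand together up to 5 degrees (0.087 rad) off to either side, and no reading tells how much.
- latch (a joint): How far the latch is pulled out along the lever, m. 0: home in a notch; about 0.0095: its tooth rests on the rim between notches; 0.016: end of travel. A spring presses it home: 8 N at 0, 12 N at 0.0095, 14 N at the end. From 0.0105 out the lever swings free; let go between notches, the tooth rides on the rim and snaps into the next notch that comes under it, which stops the lever.
- grip (a point): Centre of the latch's grip at the lever's end: a plain black cylinder 30 mm across, 40 mm long, lying along the lever (z points out along the lever, away from the pivot). 176 mm from the pivot with the latch home, more by the value of latch. Under it 14 mm of thin rod, then the lever's guide block, 28 x 32 mm. Nothing else stands near its sides. Pulled along its z it draws the latch.
- spray_tall: White spray can, 66 mm across, 220 mm tall. Origin under its centre. Bystander, loose.
- spray_short: Dark small spray can, 54 mm across, 170 mm tall. Origin under its centre. Bystander, loose.
- drill: Blue and black cordless drill standing on its battery, 205 mm tall, 230 mm long. Origin under its battery. Bystander, loose.
- socket: Steel wrench socket, 27 mm across, 30 mm tall, standing beside the stand. Origin under its centre. Bystander, loose.
- valve_spring: Steel valve spring, 32 mm across, 44 mm tall, standing beside the stand. Origin under its centre. Bystander, loose.
- cam_cap: Aluminium camshaft cap, 17 x 42 x 18 mm, beside the stand. Origin under its centre. Bystander, loose.
- ratchet: Ratchet wrench, 205 mm long, 18 mm high, lying on the bench. Origin under the middle of its length. Bystander, loose.
- screwdriver: Screwdriver, 190 mm long, lying on the bench. Origin under its middle. Bystander, loose.

How it is judged:
By the outcome, as a careful person would: the job done as asked, in the order asked, and still so for the second after the job is handed in, with the robot touching nothing.
It also fails if it takes over 45 s, if anything falls off the work surface, if the arm or the gripper's body presses on something with over 40 N, if the wrist force passes 120 N, or if a joint passes its speed limit or range.

## Working session

There is one attempt and no reset: what is moved stays moved. The work goes in short steps, Python scripts to look and compute and a tool call to move; the robot and the scene stay as the last step left them, time stands still between calls to the robot, and variables do not carry over. Pictures are saved under pics/ and viewed, at most 10 in all, crops included, and the job is handed in when it is done.

Besides the shell and the picture viewer there is one more tool, called as name([rows], argument=value, ...), one row to a line, values as JSON. drive_tool: Moves the arm, as the interface text tells. Its arguments: {"type":"object","properties":{"moves":{"type":"array","items":{"type":"array"}},"newtons":{"type":"number"}},"required":["moves"]}

```bash
mkdir -p pics; cat > h.py <<'E'
import numpy as np, cv2
from plant import bot, eyes
def snap(n,f=None):
    d=eyes.get_image(n)
    if f: cv2.imwrite('pics/'+f,d['img'])
    return d
def pts(d):
    """world point per pixel, from depth"""
    h,w=d['depth'].shape
    u,v=np.meshgrid(np.arange(w),np.arange(h))
    p=cv2.undistortPoints(np.stack([u,v],-1).reshape(-1,1,2).astype(np.float64),d['camera_matrix'],d['dist_coeffs']).reshape(h,w,2)
    z=d['depth'].astype(float)
    c=np.stack([p[...,0]*z,p[...,1]*z,z],-1)
    T=d['cam_to_world']
    return c@T[:3,:3].T+T[:3,3]
E
python3 - <<'E'
from h import *
for n in('scene','top'):
    d=snap(n,n+'0.png'); print(n,d['cam_to_world'].round(3).tolist(),d['camera_matrix'].round(1).tolist()); np.savez(n+'0.npz',P=pts(d),**d)
print(bot.get_obs())
E
```

```text
scene [[0.019, 0.605, -0.796, 1.337], [1.0, -0.015, 0.013, -0.026], [-0.004, -0.796, -0.605, 0.769], [0.0, 0.0, 0.0, 1.0]] [[379.7, 0.0, 279.1], [0.0, 379.7, 210.6], [0.0, 0.0, 1.0]]
top [[-0.012, -0.984, 0.18, 0.336], [-1.0, 0.013, 0.004, 0.01], [-0.007, -0.18, -0.984, 1.432], [0.0, 0.0, 0.0, 1.0]] [[527.5, 0.0, 285.9], [0.0, 527.5, 208.4], [0.0, 0.0, 1.0]]
{'time': 0.1, 'joints': array([ 1.22278661,  0.33384493,  0.03988853,  1.46616795, -0.01336421,
        1.34328017, -0.05850764]), 'dq': array([-2.10543420e-04, -9.08689688e-04,  9.05163093e-05, -1.18010998e-03,
       -8.58693480e-04, -4.25102046e-04, -1.20729989e-03]), 'joint_torque': array([ 3.96385003e-03, -6.57821631e+01,  1.34028364e+00, -4.04707968e+01,
       -5.96241723e-02,  4.10894235e-02,  8.27758299e-05]), 'tcp_pos': array([ 0.15991582, -0.62959808,  0.22175268]), 'tcp_rot': array([[ 9.69213407e-01,  2.46221725e-01, -4.83432098e-04],
       [ 2.46222162e-01, -9.69212475e-01,  1.35129353e-03],
       [-1.35830597e-04, -1.42872350e-03, -9.99998970e-01]]), 'contact_force': array([0.72913376, 0.02766812, 0.34758951]), 'torque': array([-0.03074349,  0.01801966, -0.00704928]), 'finger_force': 0.0, 'grip_width': 0.08684159209311841}
```

View pics/scene0.png

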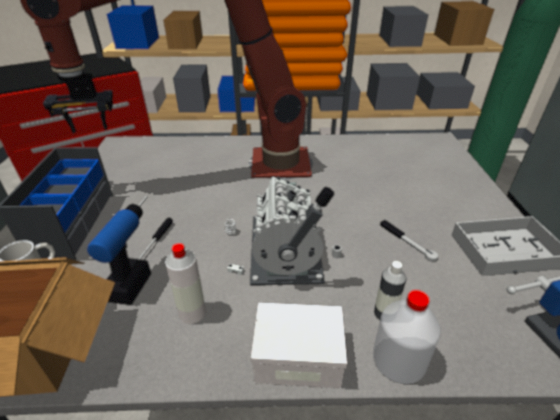

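View pics/top0.png

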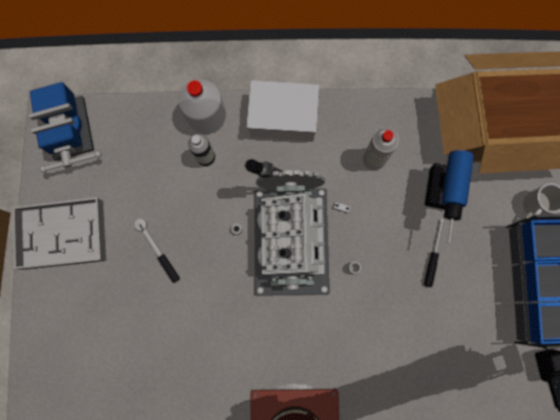

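Scene: lever grip at about (325,197), disc at about (288,250). Top: grip at about (256,167), base plate spanning (254..328, 190..294). The lever leans to world +y, and the lever end points along world +x. Next I measure the stand and grip.

```bash
python3 - <<'E'
from h import *
for n in('top','scene'):
    d=np.load(n+'0.npz'); P=d['P']; img=d['img']; 
    g=img.max(-1)
    if n=='top':
        # base plate: z ~ 12mm
        m=((abs(P[...,2]-0.012)<0.006)&(P[...,1]>-.15)&(P[...,1]<.2)&(g<110)).astype(np.uint8)
        m[:185]=0;m[300:]=0;m[:,:248]=0;m[:,335:]=0
        m=cv2.morphologyEx(m,cv2.MORPH_OPEN,np.ones((3,3)))
        q=P[m>0]; r=cv2.minAreaRect((q[:,:2]*1000).astype(np.float32)); print('plate',len(q),r, q[:,2].mean())
        print(cv2.boxPoints(r).round(1).tolist())
    x0,y0,x1,y1={'top':(240,150,330,195),'scene':(295,180,345,225)}[n]
    s=P[y0:y1,x0:x1]; gg=g[y0:y1,x0:x1]
    k=(gg<45)&(s[...,2]>0.2)
    print(n,'grip',k.sum(),np.median(s[k],0),s[k].min(0),s[k].max(0))
    q=s[k]; c=q.mean(0); u,sv,vt=np.linalg.svd(q-c,full_matrices=False); print(c,vt[0],sv, 'extent',np.percentile((q-c)@vt[0],[2,98]))
    cv2.imwrite(f'pics/{n}crop.png',cv2.resize(img[130:310,180:350] if n=='top' else img[170:300,230:360],None,fx=3.3 if n=='top' else 4.5,fy=3.3 if n=='top' else 4.5,interpolation=cv2.INTER_CUBIC))
E
```

```text
plate 1696 ((505.14453125, 4.319023132324219), (288.7289733886719, 200.6291046142578), 0.2548745572566986) 0.012093115641324061
[[360.29998779296875, 104.0], [361.20001220703125, -96.5999984741211], [650.0, -95.4000015258789], [649.0999755859375, 105.30000305175781]]
top grip 216 [0.63822792 0.08035966 0.29463282] [0.33597097 0.00974222 0.21860342] [0.65637902 0.10278711 1.43214276]
[0.63771014 0.07960248 0.28967168] [-0.23208814 -0.02241857  0.97243638] [1.22559605 0.23185012 0.10334288] extent [-0.05794136  0.01542356]
scene grip 212 [0.65740917 0.08204951 0.28546208] [ 0.64060673 -0.02639285  0.21299516] [1.33746984 0.10142914 0.76940263]
[0.66565283 0.07928351 0.28571188] [ 0.79421552 -0.11438066  0.59677363] [1.46368422 0.34346574 0.09101327] extent [-0.04194229  0.00097971]
```

View pics/scenecrop.png

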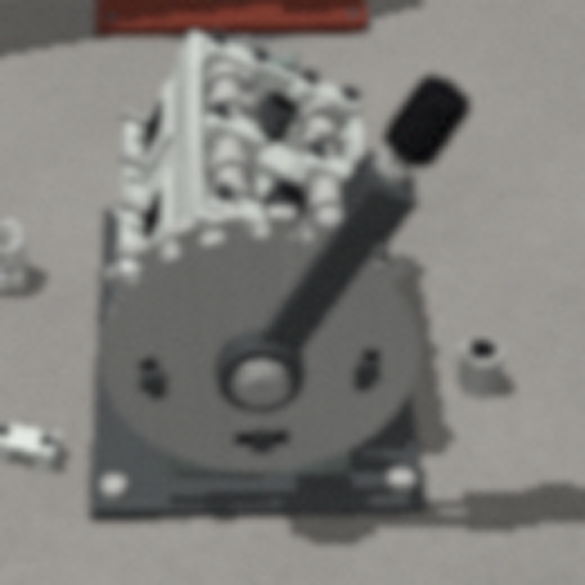

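Crop: grip cylinder with its axis through the pivot boss at (260,375). Plate is 289 x 200.6 mm, which matches the given size. Next I fit the cylinder for the lever angle.

```bash
cat >> h.py <<'E'
PIV=np.array([.643,.0049,.125])
def fitgrip(verbose=1):
    from scipy.optimize import least_squares
    Q=[]
    for n in('top','scene'):
        d=snap(n); P=pts(d); r=P-PIV; R=np.hypot(r[...,1],r[...,2])
        k=(d['img'].max(-1)<45)&(abs(r[...,0])<.025)&(R>.15)&(R<.22)&(r[...,2]>0)
        k=cv2.erode(k.astype(np.uint8),np.ones((2,2)))>0
        Q.append(P[k]-PIV); 
    q=np.vstack(Q)
    def f(p):
        lat=q[:,1]*np.cos(p[0])+q[:,2]*np.sin(p[0])  # lever dir (-sin, cos)
        return np.hypot(lat,q[:,0]-p[1])-.015
    s=least_squares(f,[-.4,0],loss='soft_l1',f_scale=.001)
    al=-q[:,1]*np.sin(s.x[0])+q[:,2]*np.cos(s.x[0])
    side=np.hypot(q[:,1]*np.cos(s.x[0])+q[:,2]*np.sin(s.x[0]),q[:,0]-s.x[1])>.012
    print(len(Q[0]),len(Q[1]),'roll',s.x[0],np.degrees(s.x[0]),'dx',s.x[1],'rms',np.sqrt(np.mean(f(s.x)**2)),'along',np.percentile(al[side],[1,5,95,99]))
    return s.x
E
python3 -c "
from h import *
r,dx=fitgrip()
for L in(.176,.1855): print(PIV+[dx,-L*np.sin(r),L*np.cos(r)])"
```

```text
139 150 roll -0.48741506443439114 -27.92682606318769 dx 0.0010932017166256354 rms 0.0036989806021418925 along [0.16118459 0.16289393 0.19567682 0.19739312]
[0.6440932  0.08732846 0.28050417]
[0.6440932  0.09177773 0.28889787]
```

```bash
cat >> h.py <<'E'
from scipy.spatial.transform import Rotation as Ro
def plan(roll,L,dx=.001,tilt=None,yaw=0.):
    """shift mm / rotvec from present pose to TCP with grasp point L from pivot at lever angle roll"""
    o=bot.get_obs(); t=roll if tilt is None else tilt
    d=np.array([0,-np.sin(roll),np.cos(roll)]); e=np.array([0,-np.sin(t),np.cos(t)])
    y=np.array([1.,0,0]); z=-e; R=np.stack([np.cross(y,z),y,z],1)
    p=PIV+[dx,0,0]+L*d-.019*e
    print('roll',roll,'L',L,'turn',Ro.from_matrix(R@o['tcp_rot'].T).as_rotvec().round(4),'shift',((p-o['tcp_pos'])*1000).round(1))
E
python3 -c "
from h import *
plan(-.487,.30,tilt=0); plan(-.487,.30); plan(-.487,.178)"
```

```text
roll -0.487 L 0.3 turn [-6.0000e-04 -9.0000e-04  1.3221e+00] shift [484.1 775.  149.1]
roll -0.487 L 0.3 turn [-0.414   0.3206  1.2945] shift [484.1 766.1 151.3]
roll -0.487 L 0.178 turn [-0.414   0.3206  1.2945] shift [484.1 709.   43.5]
```

drive_tool([
  [[0,0,0],[0,0,50],1],
  [[0,0,0],[0,0,100],1],
  [[0,0,0],[10,0,150],1],
  [[0,0,0.05],[30,20,190],1],
  [[0,0,0.15],[65,45,210],1],
  [[0,0,0.25],[100,70,220],1],
  [[0,0,0.35],[135,97,220],1],
  [[0,0,0.45],[170,124,220],1],
  [[0,0,0.52],[205,150,220],1],
  [[0,0,0.6],[240,176,220],1],
  [[0,0,0.65],[270,200,220],1],
  [[0,0,0.65],[290,210,220],1],
], newtons=45)

```text
time: 1.4
tcp_pos: [0.4527, -0.4167, 0.4427]
tcp_rot: [[0.618, 0.786, 0.001], [0.786, -0.618, 0.001], [0.001, 0.0, -1.0]]
contact_force: [0.1, 0.2, -0.0]
grip_width: 0.087
finger_force: 0.0
```

```bash
python3 -c "
from h import *
o=bot.get_obs();print(o['time'],o['tcp_pos'],o['joints'])
plan(-.487,.30,tilt=0); plan(-.487,.30)"
```

```text
1.4 [ 0.45272282 -0.41672225  0.44269803] [ 0.83126955  0.2609427  -0.21608437  1.11934736  0.05505855  1.76666869
 -0.03289736]
roll -0.487 L 0.3 turn [-1.300e-03  5.000e-04  6.659e-01] shift [191.3 562.  -71.6]
roll -0.487 L 0.3 turn [-0.47    0.1626  0.6524] shift [191.3 553.1 -69.4]
```

drive_tool([
  [[0,0,0.07],[20,45,0],1],
  [[0,0,0.14],[40,92,0],1],
  [[0,0,0.22],[60,138,0],1],
  [[0,0,0.3],[80,184,0],1],
  [[0,0,0.38],[100,230,0],1],
  [[0,0,0.46],[120,276,0],1],
  [[0,0,0.54],[140,322,0],1],
  [[0,0,0.62],[155,368,0],1],
  [[0,0,0.66],[170,414,0],1],
  [[-0.13,0.045,0.66],[180,460,0],1],
  [[-0.26,0.09,0.66],[190,505,-20],1],
  [[-0.38,0.13,0.66],[191,550,-30],1],
])

```text
time: 2.6
tcp_pos: [0.6418, 0.1313, 0.4118]
tcp_rot: [[0.006, 1.0, 0.003], [0.921, -0.004, -0.389], [-0.389, 0.005, -0.921]]
contact_force: [1.9, -1.4, -0.3]
grip_width: 0.0867
finger_force: 0.0
```

```bash
python3 -c "
from h import *
o=bot.get_obs();print(o['time'],o['tcp_pos'],o['joints'])
plan(-.487,.25); plan(-.487,.178)"
```

```text
2.6 [0.64175572 0.13126042 0.41184916] [-0.14614701  0.46848963 -0.54716461  1.00395158  0.59188056  1.93693297
 -0.5193537 ]
roll -0.487 L 0.25 turn [-0.0873  0.0056  0.0036] shift [  2.2 -18.3 -82.7]
roll -0.487 L 0.178 turn [-0.0873  0.0056  0.0036] shift [   2.2  -52.  -146.3]
```

drive_tool([
  [[-0.087,0.006,0.004],[2,5,-38],1],
  [[-0.087,0.006,0.004],[2,5,-38],1],
  [[-0.087,0.006,0.004],[2,-5,-57],1],
  [[-0.087,0.006,0.004],[2,-18,-82],1],
  [[-0.087,0.006,0.004],[2,-30,-104],1],
  [[-0.087,0.006,0.004],[2,-40,-124],1],
  [[-0.087,0.006,0.004],[2,-48,-138],1],
  [[-0.087,0.006,0.004],[2,-52,-146],1],
  [[-0.087,0.006,0.004],[2,-52,-146],1],
  [[-0.087,0.006,0.004],[2,-52,-146],1],
])

```text
time: 3.6
tcp_pos: [0.6434, 0.0778, 0.2677]
tcp_rot: [[-0.001, 1.0, -0.001], [0.887, 0.0, -0.462], [-0.462, -0.002, -0.887]]
contact_force: [-0.3, 0.7, 0.7]
grip_width: 0.0869
finger_force: 0.0
```

```bash
python3 -c "
from h import *
plan(-.487,.178)
d=snap('scene','pre.png'); cv2.imwrite('pics/prec.png',cv2.resize(d['img'][130:300,220:400],None,fx=3.3,fy=3.3))"
```

```text
roll -0.487 L 0.178 turn [-0.0065 -0.0017 -0.0005] shift [ 0.6  1.5 -2.2]
```

View pics/prec.png

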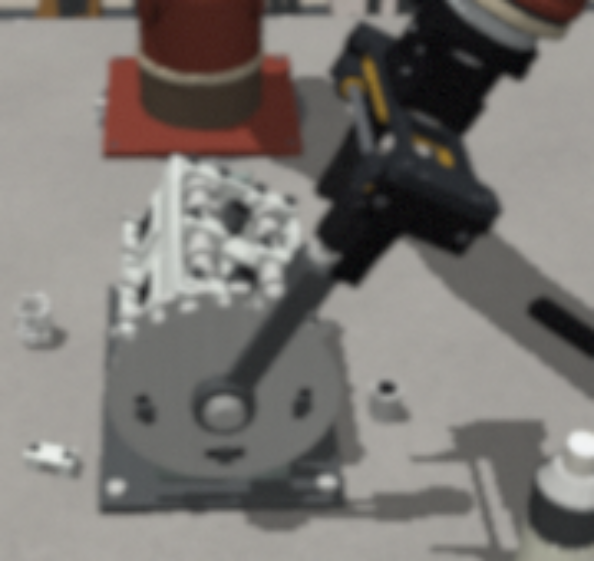

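The fingers straddle the grip at about (350,230) in the crop and line up with the lever. Closing.

drive_tool([
  [[0,0,0],[0,1,-2],-1],
  [[0,0,0],[0,1,-2],-1],
  [[0,0,0],[0,1,-2],-1],
  [[0,0,0],[0,1,-2],-1],
  [[0,0,0],[0,1,-2],-1],
  [[0,0,0],[0,1,-2],-1],
  [[0,0,0],[0,1,-2],-1],
], newtons=50)

```text
time: 4.35
tcp_pos: [0.643, 0.079, 0.2646]
tcp_rot: [[-0.003, 1.0, -0.002], [0.886, 0.001, -0.463], [-0.463, -0.003, -0.886]]
contact_force: [0.5, -0.6, -0.8]
grip_width: 0.0388
finger_force: 0.0
```

drive_tool([
  [[0,0,0],[0,0,0],-1],
  [[0,0,0],[0,0,0],-1],
  [[0,0,0],[0,0,0],-1],
], newtons=50)

```text
time: 4.65
tcp_pos: [0.6432, 0.079, 0.2645]
tcp_rot: [[-0.002, 1.0, -0.002], [0.886, 0.001, -0.463], [-0.463, -0.003, -0.886]]
contact_force: [1.4, 1.0, -0.2]
grip_width: 0.0291
finger_force: 49.9
```

Gripped at 29 mm. Pulling along the lever by 13 mm.

drive_tool([
  [[0,0,0],[0,1.5,2.5],-1],
  [[0,0,0],[0,3,5.5],-1],
  [[0,0,0],[0,4.5,8.5],-1],
  [[0,0,0],[0,6,11.5],-1],
  [[0,0,0],[0,6,11.5],-1],
])

```text
time: 5.15
tcp_pos: [0.6431, 0.084, 0.2743]
tcp_rot: [[-0.003, 1.0, -0.004], [0.886, 0.0, -0.464], [-0.464, -0.005, -0.886]]
contact_force: [3.1, -4.5, -13.3]
grip_width: 0.0289
finger_force: 49.9
```

```bash
python3 -c "
from h import *
fitgrip()
o=bot.get_obs(); g=o['tcp_pos']-.019*o['tcp_rot'][:,2]-PIV; print(g,np.hypot(g[1],g[2]),np.arctan2(-g[1],g[2]),o['contact_force'],o['joints'])"
```

```text
131 142 roll -0.36930244125136324 -21.159471247581145 dx 0.00524902721579234 rms 0.006821043022530255 along [0.17270498 0.17512742 0.20795812 0.21180302]
[0.00017778 0.08775332 0.16577102] 0.18756512558203947 -0.48686244302085113 [  4.56527806  -4.42169289 -12.82293335] [-0.08072973  0.47238567 -0.52839046  1.3047021   0.62937479  1.70351957
 -0.59551421]
```

```bash
cat >> h.py <<'E'
def arc(r0,a0,r1,angs):
    for a in angs: print([[round(a-a0,3),0,0],[0,round(1000*(-r1*np.sin(a)+r0*np.sin(a0))),round(1000*(r1*np.cos(a)-r0*np.cos(a0)),1)],-1])
def st():
    o=bot.get_obs(); g=o['tcp_pos']-PIV; e=-o['tcp_rot'][:,2]
    a=np.arctan2(-g[1],g[2]); d=np.array([0,-np.sin(a),np.cos(a)]); t=np.array([0,-np.cos(a),-np.sin(a)])
    print('t',o['time'],'tcp r',np.hypot(g[1],g[2]).round(4),'ang',a.round(4),'tilt',np.arctan2(-e[1],e[2]).round(4),'Frad',(o['contact_force']@d).round(2),'Ftan',(o['contact_force']@t).round(2),'Fx',o['contact_force'][0].round(2),'w',o['grip_width'])
E
python3 -c "
from h import *
st(); arc(.1706,-.487,.173,-.487+.04*np.arange(0,12))"
```

```text
t 5.25 tcp r 0.1686 ang -0.4874 tilt -0.4824 Frad -13.4 Ftan -2.1 Fx 4.57 w 0.02879612439590607
[[np.float64(0.0), 0, 0], [0, 1, np.float64(2.1)], -1]
[[np.float64(0.04), 0, 0], [0, -5, np.float64(5.2)], -1]
[[np.float64(0.08), 0, 0], [0, -11, np.float64(8.1)], -1]
[[np.float64(0.12), 0, 0], [0, -18, np.float64(10.7)], -1]
[[np.float64(0.16), 0, 0], [0, -24, np.float64(13.1)], -1]
[[np.float64(0.2), 0, 0], [0, -31, np.float64(15.2)], -1]
[[np.float64(0.24), 0, 0], [0, -38, np.float64(17.0)], -1]
[[np.float64(0.28), 0, 0], [0, -44, np.float64(18.5)], -1]
[[np.float64(0.32), 0, 0], [0, -51, np.float64(19.8)], -1]
[[np.float64(0.36), 0, 0], [0, -58, np.float64(20.8)], -1]
[[np.float64(0.4), 0, 0], [0, -65, np.float64(21.6)], -1]
[[np.float64(0.44), 0, 0], [0, -72, np.float64(22.0)], -1]
```

drive_tool([
  [[0,0,0],[0,1,2],-1],
  [[0.04,0,0],[0,-5,5],-1],
  [[0.08,0,0],[0,-11,8],-1],
  [[0.12,0,0],[0,-18,11],-1],
  [[0.16,0,0],[0,-24,13],-1],
  [[0.2,0,0],[0,-31,15],-1],
  [[0.24,0,0],[0,-38,17],-1],
  [[0.24,0,0],[0,-38,17],-1],
])

```text
time: 6.05
tcp_pos: [0.6433, 0.0449, 0.2913]
tcp_rot: [[-0.0, 1.0, -0.004], [0.971, -0.001, -0.238], [-0.238, -0.004, -0.971]]
contact_force: [6.2, -4.9, -13.6]
grip_width: 0.029
finger_force: 50.0
```

```bash
python3 -c "
from h import *
st(); o=bot.get_obs(); print(o['joints']); arc(.1730,-.247,.173,-.247+.04*np.arange(1,17))"
```

```text
t 6.05 tcp r 0.1711 ang -0.2359 tilt -0.2403 Frad -14.41 Ftan 1.61 Fx 6.17 w 0.028987050931508704
[ 0.13070396  0.3834498  -0.5551041   1.32637031  0.4177813   1.5869859
 -0.41596616]
[[np.float64(0.04), 0, 0], [0, -7, np.float64(1.6)], -1]
[[np.float64(0.08), 0, 0], [0, -14, np.float64(2.8)], -1]
[[np.float64(0.12), 0, 0], [0, -20, np.float64(3.9)], -1]
[[np.float64(0.16), 0, 0], [0, -27, np.float64(4.6)], -1]
[[np.float64(0.2), 0, 0], [0, -34, np.float64(5.1)], -1]
[[np.float64(0.24), 0, 0], [0, -41, np.float64(5.2)], -1]
[[np.float64(0.28), 0, 0], [0, -48, np.float64(5.2)], -1]
[[np.float64(0.32), 0, 0], [0, -55, np.float64(4.8)], -1]
[[np.float64(0.36), 0, 0], [0, -62, np.float64(4.1)], -1]
[[np.float64(0.4), 0, 0], [0, -69, np.float64(3.2)], -1]
[[np.float64(0.44), 0, 0], [0, -75, np.float64(2.0)], -1]
[[np.float64(0.48), 0, 0], [0, -82, np.float64(0.6)], -1]
[[np.float64(0.52), 0, 0], [0, -89, np.float64(-1.2)], -1]
[[np.float64(0.56), 0, 0], [0, -96, np.float64(-3.2)], -1]
[[np.float64(0.6), 0, 0], [0, -102, np.float64(-5.4)], -1]
[[np.float64(0.64), 0, 0], [0, -109, np.float64(-7.9)], -1]
```

drive_tool([
  [[0.04,0,0],[0,-7,1.5],-1],
  [[0.08,0,0],[0,-14,3],-1],
  [[0.12,0,0],[0,-20,4],-1],
  [[0.16,0,0],[0,-27,4.5],-1],
  [[0.2,0,0],[0,-34,5],-1],
  [[0.24,0,0],[0,-41,5],-1],
  [[0.28,0,0],[0,-48,5],-1],
  [[0.32,0,0],[0,-55,5],-1],
  [[0.36,0,0],[0,-62,4],-1],
  [[0.4,0,0],[0,-69,3],-1],
  [[0.4,0,0],[0,-69,3],-1],
])

```text
time: 7.15
tcp_pos: [0.6436, -0.0225, 0.2939]
tcp_rot: [[-0.001, 1.0, -0.003], [0.987, 0.002, 0.16], [0.16, -0.003, -0.987]]
contact_force: [9.9, 0.4, -14.5]
grip_width: 0.0293
finger_force: 50.0
```

```bash
python3 -c "
from h import *
st(); o=bot.get_obs(); print(o['joints']); arc(.1730,.153,.173,.153+.04*np.arange(1,7))"
```

```text
t 7.15 tcp r 0.1711 ang 0.1605 tilt 0.1608 Frad -14.38 Ftan 1.95 Fx 9.87 w 0.02934874502458168
[ 0.47513172  0.36456279 -0.56763592  1.33472841  0.03228721  1.48854575
 -0.06244975]
[[np.float64(0.04), 0, 0], [0, -7, np.float64(-1.2)], -1]
[[np.float64(0.08), 0, 0], [0, -14, np.float64(-2.7)], -1]
[[np.float64(0.12), 0, 0], [0, -20, np.float64(-4.4)], -1]
[[np.float64(0.16), 0, 0], [0, -27, np.float64(-6.4)], -1]
[[np.float64(0.2), 0, 0], [0, -33, np.float64(-8.6)], -1]
[[np.float64(0.24), 0, 0], [0, -40, np.float64(-11.2)], -1]
```

drive_tool([
  [[0.04,0,0],[1,-7,-1],-1],
  [[0.08,0,0],[1,-14,-2.5],-1],
  [[0.12,0,0],[2,-20,-4.5],-1],
  [[0.16,0,0],[2,-27,-6.5],-1],
  [[0.2,0,0],[2,-33,-8.5],-1],
  [[0.24,0,0],[2,-40,-11],-1],
  [[0.24,0,0],[2,-40,-11],-1],
])

```text
time: 7.85
tcp_pos: [0.6439, -0.0613, 0.2822]
tcp_rot: [[-0.001, 1.0, -0.007], [0.92, 0.004, 0.391], [0.391, -0.006, -0.92]]
contact_force: [1.6, 3.3, -14.1]
grip_width: 0.0291
finger_force: 50.0
```

```bash
python3 -c "
from h import *
st(); fitgrip()"
```

```text
t 7.85 tcp r 0.1706 ang 0.3987 tilt 0.402 Frad -14.3 Ftan 2.49 Fx 1.56 w 0.029119599567390814
70 10 roll 0.2769551242156528 15.868359732078371 dx 0.008111727297412252 rms 0.007760500521051271 along [0.17849257 0.18176468 0.20825649 0.20989169]
```

drive_tool([
  [[0,0,0],[0,0.5,-1],-1],
  [[0,0,0],[0,1,-2.5],-1],
  [[0,0,0],[0,1.5,-4],-1],
  [[0,0,0],[0,2,-5],-1],
  [[0,0,0],[0,2,-5],-1],
  [[0,0,0],[0,2,-5],-1],
])

```text
time: 8.55
tcp_pos: [0.6441, -0.0603, 0.2811]
tcp_rot: [[-0.003, 1.0, -0.003], [0.922, 0.004, 0.387], [0.387, -0.002, -0.922]]
contact_force: [-6.9, -0.0, -2.6]
grip_width: 0.0291
finger_force: 50.1
```

```bash
python3 -c "
from h import *
st()"
```

```text
t 8.55 tcp r 0.1692 ang 0.3955 tilt 0.3976 Frad -2.41 Ftan 1.03 Fx -6.92 w 0.02911719230653847
```

```bash
python3 -c "
from h import *
for a0 in (.393,.433,.473,.513,.553): arc(.1672,a0,.1672,[a0+.02,a0+.04])"
```

```text
[[0.02, 0, 0], [0, -3, np.float64(-1.3)], -1]
[[0.04, 0, 0], [0, -6, np.float64(-2.7)], -1]
[[0.02, 0, 0], [0, -3, np.float64(-1.4)], -1]
[[0.04, 0, 0], [0, -6, np.float64(-2.9)], -1]
[[0.02, 0, 0], [0, -3, np.float64(-1.6)], -1]
[[0.04, 0, 0], [0, -6, np.float64(-3.2)], -1]
[[0.02, 0, 0], [0, -3, np.float64(-1.7)], -1]
[[0.04, 0, 0], [0, -6, np.float64(-3.4)], -1]
[[0.02, 0, 0], [0, -3, np.float64(-1.8)], -1]
[[0.04, 0, 0], [0, -6, np.float64(-3.6)], -1]
```

drive_tool([
  [[0.01,0,0],[-1,-1.5,-1],-1],
  [[0.02,0,0],[-1,-3,-1.5],-1],
  [[0.03,0,0],[-1,-4.5,-2.3],-1],
  [[0.04,0,0],[-1,-6,-3],-1],
  [[0.04,0,0],[-1,-6,-3],-1],
])

```text
time: 9.05
tcp_pos: [0.6441, -0.064, 0.2795]
tcp_rot: [[-0.005, 1.0, -0.001], [0.904, 0.005, 0.427], [0.427, 0.001, -0.904]]
contact_force: [-5.0, 6.2, 1.8]
grip_width: 0.0291
finger_force: 50.0
```

```bash
python3 -c "
from h import *
st()"
```

```text
t 9.05 tcp r 0.1692 ang 0.4193 tilt 0.441 Frad -0.85 Ftan -6.36 Fx -4.99 w 0.029094694598690407
```

drive_tool([
  [[0.01,0,0],[0,-1.5,-0.7],-1],
  [[0.02,0,0],[0,-3,-1.4],-1],
  [[0.03,0,0],[0,-4.5,-2.2],-1],
  [[0.04,0,0],[0,-6,-3],-1],
  [[0.04,0,0],[0,-6,-3],-1],
])

```text
time: 9.55
tcp_pos: [0.6441, -0.0703, 0.2765]
tcp_rot: [[-0.005, 1.0, -0.001], [0.887, 0.005, 0.462], [0.462, 0.001, -0.887]]
contact_force: [-4.3, 4.7, 1.2]
grip_width: 0.0289
finger_force: 50.0
```

```bash
python3 -c "
from h import *
st()"
```

```text
t 9.55 tcp r 0.1691 ang 0.4609 tilt 0.4807 Frad -1.06 Ftan -4.78 Fx -4.35 w 0.02886529421393756
```

Still riding the rim, with radius constant and a steady drag. Continuing.

drive_tool([
  [[0.01,0,0],[0,-1.5,-0.8],-1],
  [[0.02,0,0],[0,-3,-1.6],-1],
  [[0.03,0,0],[0,-4.5,-2.4],-1],
  [[0.04,0,0],[0,-6,-3.2],-1],
  [[0.04,0,0],[0,-6,-3.2],-1],
])

```text
time: 10.05
tcp_pos: [0.6441, -0.0763, 0.273]
tcp_rot: [[-0.005, 1.0, -0.002], [0.867, 0.005, 0.497], [0.497, 0.001, -0.867]]
contact_force: [-3.1, 5.2, -1.1]
grip_width: 0.0289
finger_force: 50.0
```

```bash
python3 -c "
from h import *
st()"
```

```text
t 10.05 tcp r 0.1688 ang 0.502 tilt 0.5207 Frad -3.49 Ftan -4.04 Fx -3.06 w 0.02890454635887405
```

drive_tool([
  [[0.01,0,0],[0,-1.5,-1],-1],
  [[0.02,0,0],[0,-3,-2],-1],
  [[0.03,0,0],[0,-4.5,-2.8],-1],
  [[0.03,0,0],[0,-4.5,-2.8],-1],
])

```text
time: 10.45
tcp_pos: [0.6441, -0.0803, 0.2692]
tcp_rot: [[-0.005, 1.0, -0.003], [0.852, 0.006, 0.524], [0.524, 0.0, -0.852]]
contact_force: [-1.0, 7.5, -7.0]
grip_width: 0.0292
finger_force: 50.0
```

```bash
python3 -c "
from h import *
st()"
```

```text
t 10.45 tcp r 0.1675 ang 0.5338 tilt 0.5511 Frad -9.87 Ftan -2.89 Fx -1.04 w 0.029236336592606434
```

The radius dropped 1.3 mm and the hand now carries the spring, so the tooth is entering the notch at about 30.6°. Letting it in.

drive_tool([
  [[0,0,0],[0,1,-1.7],-1],
  [[0,0,0],[0,2,-3.5],-1],
  [[0,0,0],[0,3,-5.2],-1],
  [[0,0,0],[0,3,-5.2],-1],
])

```text
time: 10.85
tcp_pos: [0.6441, -0.0774, 0.264]
tcp_rot: [[-0.005, 1.0, -0.003], [0.852, 0.006, 0.523], [0.523, 0.0, -0.852]]
contact_force: [-0.5, 7.9, -7.6]
grip_width: 0.0289
finger_force: 50.0
```

```bash
python3 -c "
from h import *
st()"
```

```text
t 10.85 tcp r 0.1615 ang 0.5345 tilt 0.5501 Frad -10.57 Ftan -2.91 Fx -0.5 w 0.028938700949294287
```

drive_tool([
  [[0,0,0],[0,0.8,-1.3],-1],
  [[0,0,0],[0,1.5,-2.6],-1],
  [[0,0,0],[0,1.8,-3],-1],
  [[0,0,0],[0,1.8,-3],-1],
])

```text
time: 11.25
tcp_pos: [0.6441, -0.0764, 0.2621]
tcp_rot: [[-0.005, 1.0, -0.001], [0.853, 0.005, 0.522], [0.522, 0.001, -0.853]]
contact_force: [-4.9, 4.3, 0.0]
grip_width: 0.029
finger_force: 50.0
```

```bash
python3 -c "
from h import *
st()"
```

```text
t 11.25 tcp r 0.1594 ang 0.535 tilt 0.5494 Frad -2.18 Ftan -3.7 Fx -4.88 w 0.02899985435698562
```

Seated at the home radius. A brief test push both ways to confirm it is locked.

drive_tool([
  [[0,0,0],[0,-1.5,-1],-1],
  [[0,0,0],[0,-3,-2],-1],
  [[0,0,0],[0,-3,-2],-1],
])

```text
time: 11.55
tcp_pos: [0.6442, -0.0787, 0.2606]
tcp_rot: [[-0.006, 1.0, -0.002], [0.852, 0.006, 0.523], [0.523, 0.002, -0.852]]
contact_force: [-5.1, 5.4, 1.9]
grip_width: 0.0291
finger_force: 50.0
```

```bash
python3 -c "
from h import *
st()"
```

```text
t 11.55 tcp r 0.1593 ang 0.5522 tilt 0.5507 Frad -1.19 Ftan -5.61 Fx -5.06 w 0.029142833325185143
```

drive_tool([
  [[0,0,0],[0,2,1.2],-1],
  [[0,0,0],[0,4,2.5],-1],
  [[0,0,0],[0,5,3],-1],
  [[0,0,0],[0,5,3],-1],
])

```text
time: 11.95
tcp_pos: [0.6441, -0.0771, 0.2616]
tcp_rot: [[-0.002, 1.0, -0.0], [0.854, 0.002, 0.52], [0.52, 0.001, -0.854]]
contact_force: [-4.3, -3.0, 0.7]
grip_width: 0.0291
finger_force: 50.1
```

```bash
python3 -c "
from h import *
st()"
```

```text
t 11.95 tcp r 0.1593 ang 0.5408 tilt 0.5466 Frad 2.13 Ftan 2.17 Fx -4.31 w 0.02910903173191257
```

drive_tool([
  [[0,0,0],[0,-1,-0.5],1],
  [[0,0,0],[0,-1,-0.5],1],
  [[0,0,0],[0,-1,-0.5],1],
  [[0,0,0],[0,-1,-0.5],1],
  [[0,0,0],[0,-1,-0.5],1],
  [[0,0,0],[0,-1,-0.5],1],
  [[0,0,0],[0,-1,-0.5],1],
])

```text
time: 12.65
tcp_pos: [0.6441, -0.0767, 0.2603]
tcp_rot: [[-0.003, 1.0, -0.002], [0.853, 0.003, 0.522], [0.522, -0.0, -0.853]]
contact_force: [-0.1, 0.4, 0.6]
grip_width: 0.0771
finger_force: 0.0
```

drive_tool([
  [[0,0,0],[0,-8,13],1],
  [[0,0,0],[0,-18,30],1],
  [[0,0,0],[0,-28,47],1],
  [[0,0,0],[0,-41,69],1],
  [[0,0,0],[0,-55,92],1],
  [[0,0,0],[0,-68,115],1],
  [[0,0,0],[0,-82,138],1],
  [[0,0,0],[0,-82,165],1],
  [[0,0,0],[0,-82,165],1],
])

```text
time: 13.55
tcp_pos: [0.6445, -0.1595, 0.4301]
tcp_rot: [[-0.005, 1.0, 0.004], [0.854, 0.002, 0.52], [0.52, 0.006, -0.854]]
contact_force: [0.9, 0.5, 0.1]
grip_width: 0.087
finger_force: 0.0
```

```bash
python3 -c "
from h import *
st(); fitgrip()
for n in('scene','top'):
    d=snap(n,n+'1.png')
d=cv2.imread('pics/scene1.png'); cv2.imwrite('pics/s1c.png',cv2.resize(d[150:310,170:400],None,fx=3.4,fy=3.4))"
```

```text
t 13.55 tcp r 0.3466 ang 0.4942 tilt 0.5471 Frad -0.17 Ftan -0.51 Fx 0.9 w 0.08696803245789823
147 148 roll 0.5473984717110261 31.36362214095318 dx 0.0018385363231194394 rms 0.00393205340046776 along [0.16099234 0.16403802 0.19597123 0.1976604 ]
```

View pics/s1c.png

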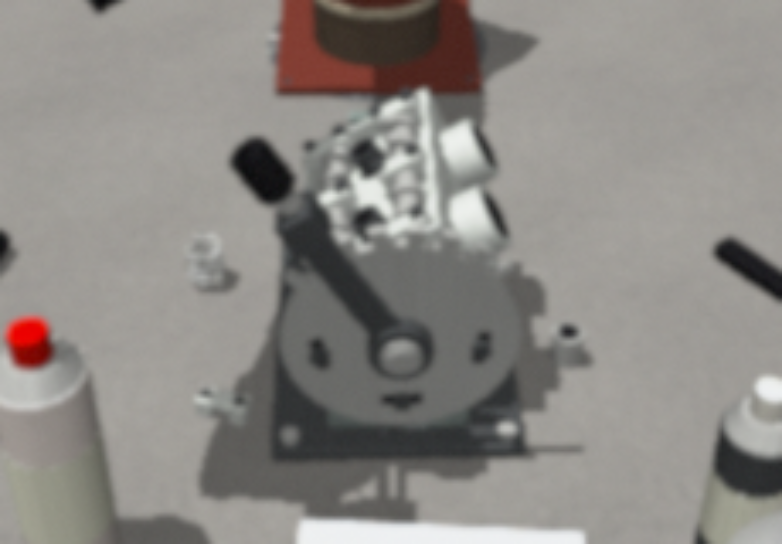

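View pics/top1.png

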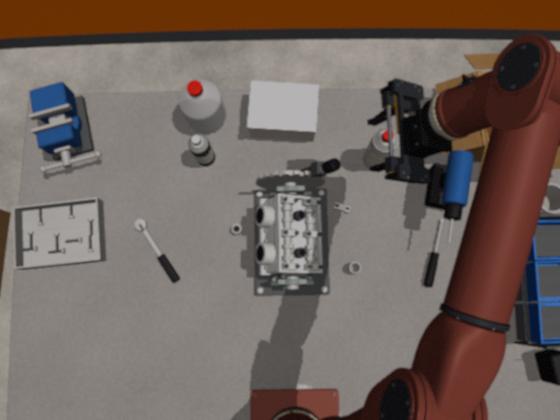

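The ports at (470,150) and (480,215) face upward. The lever leans to -y at about 31.4°, with the grip at the same home radius as at the start. All the bystanders are in place and the arm is clear.

```bash
python3 -c "
from h import *
print(bot.hand_in())"
```

```text
the job is handed in; nothing more can be done
None
```

The head is rolled over to its 30-degree notch, measured at about 31° because of the disc's offset, with the intake ports up, the latch home in the notch and nothing else on the bench disturbed; the job is handed in at about 14 s of the 45 s.

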